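# Clamp an antenna with a fold-out crank handle

## Robot

A 7-joint arm with a two-finger parallel gripper is mounted at the origin on the work surface. World frame = base frame: x ahead of the robot, y to its left, z up, the work surface at z = 0. Lengths are in m, angles in rad, forces in N, time in s.
With the tool pointing down it reaches from about 0.4 to 0.85 m from the base axis. Payload 10.4 kg.
Tool frame: the origin (TCP) lies at the very end of the fingers, on their centre line; the grasp point (between the pads) lies 19 mm behind it (robot.grasp_offset is the distance from the TCP to the grasp point, in m); z points along the fingers, y is the direction in which the jaws open and shut (so a half turn about z gives the same grasp; the last joint's range is limited). The gripper opens to 85 mm and grips with 20 to 120 N. Pads are 22 mm wide; open, the fingers measure 114 mm over their backs; the gripper's body (76 mm by 85 mm) begins 54 mm behind the grasp point. The pads swing forward as they close: fully open they stand 13 mm farther back than shut.
Start: joints at [1.182, 0.332, -0.065, 1.46, 0.022, 1.35, -0.088], TCP at [0.224, -0.584, 0.206] pointing down, gripper open.
Joint ranges: [-2.6, 2.6], [-0.5, 2.12], [-1.47, 1.34], [0.16, 2.42], [-1.27, 4.41], [0.06, 2.06], [-2.6, 2.6]. Speed limits (rad/s): [2.22, 2.22, 2.79, 2.79, 3.14, 3.14, 3.14].

## Interface

Orientations are given as a unit quaternion [x, y, z, w].
In Python, from workcell import sensors, optics, workorder, robot gives the robot as it stands.
- The arm moves only by the tool jog_arm, never from a script. Its argument "rows" is a list of rows, each an object of numbers: "dx", "dy", "dz": the shift along the world's x, y, z each as a share of 0.2 m, from -1 to 1; "wx", "wy", "wz": the turn, a rotation vector about the world's x, y, z each as a share of 5 degrees, from -1 to 1. A call has 1 to 12 rows; each row shifts and turns the commanded pose from where the row before left it; what a row does not reach is not made up. A row lasts 1/10 s, in which the tool goes at most 50 mm and 8.59 degrees, less where a joint would pass 70% of its speed; a pose out of reach is approached as far as the arm can. A call with a number of a shift or a turn outside -1 to 1 is refused whole. A call with a gripper value outside its range is refused whole. "gripper" is the gripper command: -1 is fully open, 1 is shut, values between are in proportion, set as the call begins (left out, the last holds). The fingers move at their own pace and stop on an object; the grip force is fixed at half the most. Time passes only in rows, so rows that do not move let the fingers close. It gives the time, the measured TCP pose, the force and the opening at its end, in the units of the state.
- sensors.get_state(): the state, without advancing time (a new reading comes with each control period).
- optics.get_image(name): name is "scene" or "side" or "wrist"; returns the picture (400x640x3 uint8, red, green, blue); there is no depth.
- optics.camera_params(name): a dict with "K" (3x3 intrinsics, pixels), "dist" ([k1, k2, p1, p2, k3] as OpenCV has them; the pictures are not rectified), "R" (3x3) and "t" (3): a world point X has camera coordinates R X + t. Camera axes: x right, y down, z forward; pixel columns grow to the right and rows downward; lengths in m; the calibration is good to about 2 mm. A picture is of the moment at which its call begins: read the wrist's pose just before it. camera_params takes no time and is no camera call; for the wrist camera it gives the pose at the moment of the call.
- workorder.job_done(): hands the job in, once; it reports no verdict.
The state is a dict: "time_s": time; "joint_positions": joint angles; "qvel": joint speeds; "joint_torque": joint torques, N m; "position": TCP position; "tool_rot": TCP orientation; "ft_force": force on the tool from outside, world axes, zero at the start; "torque": the same for the moment, N m; "width": finger opening in m.
Only numpy, scipy, OpenCV 4.12 (cv2) and the standard library are available. Lean on these libraries where they do the work, as an engineer would, in place of code of your own. Each camera call takes 0.05 s, during which the arm holds its last target. There are 200 camera calls.

## Task

Clamp the round antenna in the bench clamp for testing: swing the folded handle of the handwheel fully upright, crank the wheel clockwise (seen from above) by that handle until the yellow jaw has pushed the antenna into the V stop and holds it snugly, feeling for the resistance and not overtightening. Then fold the handle back down onto its rest, leaving the antenna clamped, and let go; do not touch the antenna and leave the other things on the bench alone.

Things in the scene. Friction and masses are not known exactly. Their poses are not given: they have to be found in the camera images.
- wheel_centre (a point): Centre of the top face of the handwheel, on its vertical axis. The wheel is a black disc 156 mm in diameter, 12 mm thick, its top face 87 mm above the table, on a blue gearbox at one end of the clamp.
- handle_pivot (a point): Middle of the handle's hinge, between two steel cheeks on the wheel, 60 mm from the wheel axis and 30 mm above the wheel's top face (117 mm above the table); it goes round with the wheel. The hinge axis is level and tangential to the wheel. Folded, the handle lies level, pointing from here inwards across the wheel's axis; upright, it points straight up from here.
- handle_grip (a point): Point on the handle's axis 52 mm from the hinge, where it is best gripped. The handle is straight: a thin steel shank, then an orange sleeve 20 mm in diameter from 22 to 78 mm from the hinge, which spins freely about the handle's own axis. When folded, its centre line is 30 mm above the wheel face and the space on both sides of it is free down to the wheel face.
- handle (a joint): Fold angle of the handle in rad: 0 folded down on its rest (a rubber block 12 mm wide under it, 32 to 40 mm from the hinge), 1.57 upright against a stop. A stiff hinge that stays where left; about 2 N at the grip point moves it. Gripped hard, it resists turning between the fingers and lags: make sure that it has come fully up, and fully down; it may be pushed against either stop.
- handwheel (a joint): Angle of the wheel in rad, growing clockwise seen from above; clockwise closes the jaw 12 mm per rad. About 2.3 to 5.6 rad are needed. Unloaded, turning takes about 4 N at the handle (60 mm from the axis). With the antenna against the stop, each further newton there adds 5 N at the jaw: 3 N more than running free is a good snug clamp, 35 N at the jaw is too much. It holds when let go.
- jaw: Yellow jaw block 90 mm wide, 45 mm high, sliding on the steel bed beside the wheel, with a black rubber face on springs that give 1 mm per 8 N; origin at the lower edge of the middle of the rubber face, unloaded. Its y axis points along the bed towards the antenna and the V stop.
- antenna: Round aluminium antenna with white top and gold star, diameter 80 mm, 34 mm high, about 0.4 kg, standing loose on the bed 30 mm above the table; origin at the centre of its underside. An aluminium V stop (32 mm high) is fixed somewhere farther along the bed: the jaw pushes the antenna along until it wedges in the V.
- adapter: Brass adapter, 22 mm in diameter, 30 mm high, standing on the clamp's base plate beside the gearbox, not needed; origin at the centre of its underside.
- spare_antenna: A second antenna like the first but with a copper-red star, standing on the bench, not needed; origin at the centre of its underside.
- cleaner: Blue plastic bottle, 56 mm in diameter, 140 mm high, on the bench, not needed; origin at the centre of its underside.
- spanner: Steel spanner 160 mm long lying on the bench, not needed.
- cal_case: Brown wooden case, 160 x 240 x 70 mm, on the bench, not needed; origin at the centre of its underside.
- parts_bin: Blue open bin, 140 x 190 x 70 mm, on the bench, not needed; origin at the centre of its underside.
- load: Steel coaxial load, 32 mm in diameter, 45 mm high, on the bench, not needed; origin at the centre of its underside.
- mug: White mug, 80 mm in diameter, 90 mm high, on the bench, not needed; origin at the centre of its underside.
There are look-alikes about, which are no part of the job. What is shaped like the antenna but blue or turquoise is not meant.

How it is judged:
By the outcome, as a careful person would: the job done as asked, in the order asked, and still so for the second after the job is handed in, with the robot touching nothing.
It also fails if it takes over 72 s, if anything falls off the work surface, if the arm or the gripper's body presses on something with over 40 N, if the wrist force passes 120 N, or if a joint passes its speed limit or range.

## Working session

There is one attempt and no reset: what is moved stays moved. The work goes in short steps, Python scripts to look and compute and a tool call to move; the robot and the scene stay as the last step left them, time stands still between calls to the robot, and variables do not carry over. Pictures are saved under pics/ and viewed, about 8 in all and at most 12, crops included, and the job is handed in when it is done.

Besides the shell and the picture viewer there is one more tool, called after ">>>" by a JSON object that holds its "api" and its "payload", one argument or row to a line. jog_arm: Moves the arm, as the interface text tells. Its arguments: {"type":"object","properties":{"rows":{"type":"array"},"gripper":{"type":"number"}},"required":["rows"]}

```bash
ls; mkdir -p pics; python3 - <<'E'
from workcell import sensors, optics, workorder, robot
import cv2
s=sensors.get_state(); print(s)
for n in("scene","side"):
    im=optics.get_image(n); cv2.imwrite(f"pics/{n}0.png",im[:,:,::-1])
    p=optics.camera_params(n); print(n,p)
E
```

```text
pics
{'time_s': 0.0, 'joint_positions': array([ 1.18239934,  0.33290364, -0.06471301,  1.46090271,  0.0215969 ,
        1.34988532, -0.08848399]), 'qvel': array([ 1.57094902e-04, -1.45216646e-03, -2.52053162e-04, -1.35242004e-03,
       -9.71537083e-05, -1.42092077e-03,  6.98097298e-06]), 'joint_torque': array([ 5.92216165e-04, -6.25448728e+01,  4.97341168e-02, -3.91605341e+01,
        1.61858846e-02,  9.85561899e-03, -1.93732654e-05]), 'position': array([ 0.22342224, -0.58328391,  0.20541458]), 'tool_rot': array([ 9.83316055e-01,  1.81903938e-01, -1.54694064e-04, -6.84543740e-04]), 'ft_force': array([ 0.76135285, -0.13145378, -1.02027271]), 'torque': array([ 0.0170391 , -0.02132152, -0.02985014]), 'width': 0.08522657900775855}
scene {'K': array([[499.44209816,   0.        , 320.96682838],
       [  0.        , 499.44209816, 196.66034265],
       [  0.        ,   0.        ,   1.        ]]), 'dist': array([0.05041797, 0.        , 0.        , 0.        , 0.        ]), 'R': array([[-0.23991518,  0.97079047,  0.00256122],
       [ 0.77879202,  0.19403964, -0.59651623],
       [-0.57958925, -0.14111864, -0.80259693]]), 't': array([ 0.13762571, -0.33648597,  1.92058001])}
side {'K': array([[376.35711354,   0.        , 319.03876974],
       [  0.        , 376.35711354, 203.56368496],
       [  0.        ,   0.        ,   1.        ]]), 'dist': array([-0.03992543,  0.        ,  0.        ,  0.        ,  0.        ]), 'R': array([[-0.98217634, -0.18763483, -0.01108148],
       [-0.09483277,  0.54557985, -0.83267603],
       [ 0.16228486, -0.81678381, -0.55364955]]), 't': array([0.50127569, 0.12778122, 1.2286887 ])}
```

View pics/scene0.png

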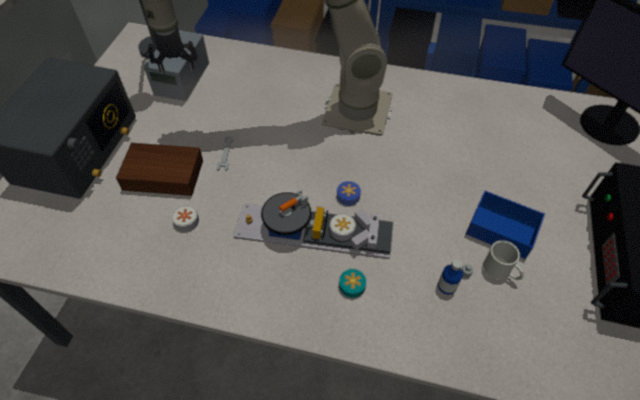

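View pics/side0.png

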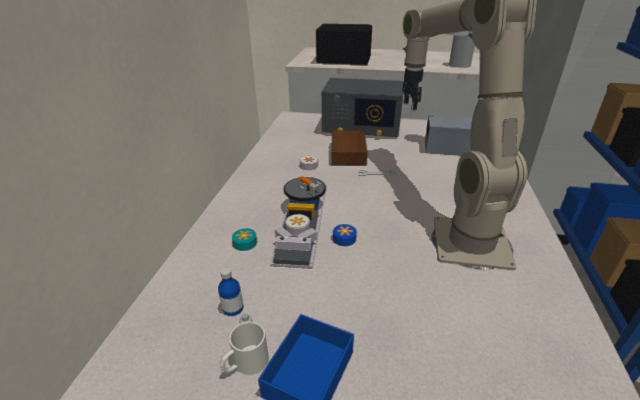

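The clamp shows at about (315,225) in the scene picture. The wheel is at (286,213), the folded orange handle at (290,203), and its hinge is near (303,198). I'll enlarge both views.

```bash
cat > h.py <<'E'
from workcell import sensors, optics, workorder, robot
import cv2, numpy as np
from scipy.spatial.transform import Rotation as Ro
def pix2w(n,u,v,z,p=None):
    p=p or optics.camera_params(n)
    x=cv2.undistortPoints(np.array([[[u,v]]],float),p["K"],np.array(p["dist"]))[0,0]
    d=p["R"].T@np.array([x[0],x[1],1.]); c=-p["R"].T@p["t"]
    return c+d*(z-c[2])/d[2]
def w2pix(n,X,p=None):
    p=p or optics.camera_params(n)
    return cv2.projectPoints(np.array([X],float),cv2.Rodrigues(p["R"])[0],p["t"],p["K"],np.array(p["dist"]))[0][0,0]
def crop(im,x0,y0,w,h,f): return cv2.resize(im[y0:y0+h,x0:x0+w,::-1],None,fx=f,fy=f,interpolation=cv2.INTER_CUBIC)
E
python3 - <<'E'
from h import *
a=cv2.imread("pics/scene0.png")[:,:,::-1]; b=cv2.imread("pics/side0.png")[:,:,::-1]
A=crop(a,225,175,180,90,4); B=crop(b,260,165,90,55,5)
H=np.zeros((A.shape[0]+B.shape[0],720,3),np.uint8); H[:360]=A; H[360:,:450]=B
cv2.imwrite("pics/c1.png",H[:600])
E
```

```text
(no output)
```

View pics/c1.png

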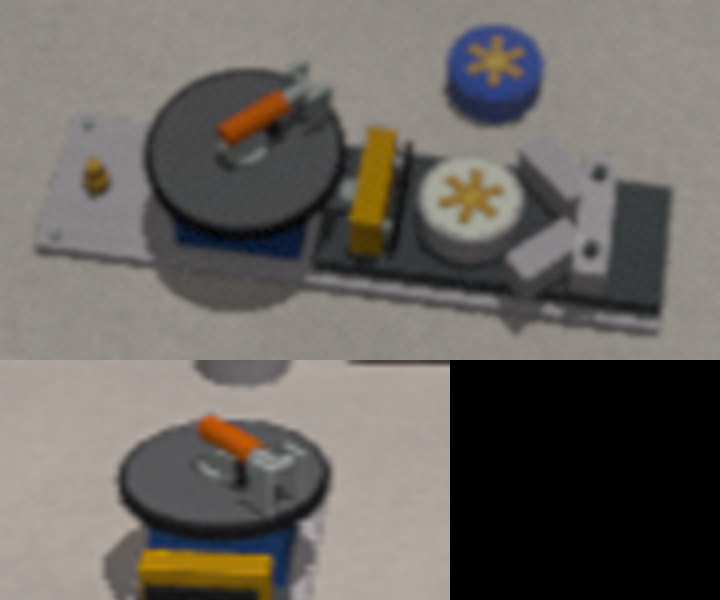

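```bash
python3 - <<'E'
from h import *
S=lambda x,y,z:pix2w("scene",x/4-.375+225,y/4-.375+175,z)
D=lambda x,y,z:pix2w("side",x/5-.4+260,(y-360)/5-.4+165,z)
np.set_printoptions(precision=4,suppress=True)
c=S(245,148.5,.087); print("wheel",c, D(225,475,.087))
for q in[(146,150),(344,146),(245,70)]: print(np.linalg.norm(S(*q,.087)-c))
print("sleeve ends",S(228,134,.117),S(287,101,.117),"side",D(208,426,.117),D(258,450,.117))
print("hinge",S(308,89,.117),D(280,462,.117))
print("ant",S(470,198,.064),"stop",S(580,218,.062),"jaw",S(374,148,.075))
E
```

```text
wheel [ 0.5848 -0.108   0.087 ] [ 0.5828 -0.106   0.087 ]
0.07545254535190521
0.07564949626411892
0.07530731222158507
sleeve ends [ 0.5949 -0.1166  0.117 ] [ 0.5546 -0.0819  0.117 ] side [ 0.5982 -0.1225  0.117 ] [ 0.5555 -0.0951  0.117 ]
hinge [ 0.5398 -0.0694  0.117 ] [ 0.5369 -0.0815  0.117 ]
ant [0.5725 0.0662 0.064 ] stop [0.5687 0.151  0.062 ] jaw [ 0.5524 -0.0145  0.075 ]
```

The wheel centre is at about (0.584,−0.107), with the hinge at about 143° around it. The antenna is at (0.572,0.066), with the V stop beyond it in +y. I'll move above the wheel and turn the tool so the jaws straddle the handle.

>>> {"api": "jog_arm", "payload": {
  "rows": [
    {"dz": 0.1, "dx": 0.075, "dy": 0.1, "wz": 1},
    {"dz": 0.1, "dx": 0.075, "dy": 0.1, "wz": 1},
    {"dz": 0.1, "dx": 0.075, "dy": 0.1, "wz": 1},
    {"dz": 0.1, "dx": 0.075, "dy": 0.1, "wz": 1},
    {"dz": 0.1, "dx": 0.075, "dy": 0.1, "wz": 1},
    {"dx": 0.075, "dy": 0.1, "wz": 1},
    {"dx": 0.075, "dy": 0.1, "wz": 1},
    {"dx": 0.075, "dy": 0.1, "wz": 1},
    {"dx": 0.075, "dy": 0.1, "wz": 1},
    {"dx": 0.075, "dy": 0.1, "wz": 1},
    {"dx": 0.075, "dy": 0.1, "wz": 1},
    {"dx": 0.075, "dy": 0.1, "wz": 1}
  ],
  "gripper": -1
}}

```text
$.rows[0]: bad value
```

>>> {"api": "jog_arm", "payload": {
  "rows": [
    {"dx": 0.075, "dy": 0.1, "wz": 1},
    {"dx": 0.075, "dy": 0.1, "wz": 1},
    {"dx": 0.075, "dy": 0.1, "wz": 1},
    {"dx": 0.075, "dy": 0.1, "wz": 1},
    {"dx": 0.075, "dy": 0.1, "wz": 1},
    {"dx": 0.075, "dy": 0.1, "wz": 1},
    {"dx": 0.075, "dy": 0.1, "wz": 1},
    {"dx": 0.075, "dy": 0.1, "wz": 1},
    {"dx": 0.075, "dy": 0.1, "wz": 1},
    {"dx": 0.075, "dy": 0.1, "wz": 1},
    {"dx": 0.075, "dy": 0.1, "wz": 1},
    {"dx": 0.075, "dy": 0.08, "wz": 1}
  ]
}}

```text
$.rows[0]: bad value
```

>>> {"api": "jog_arm", "payload": {
  "rows": [
    {},
    {},
    {}
  ]
}}

```text
$.rows[0]: bad value
```

```bash
python3 - <<'E'
from h import *
s=sensors.get_state(); print(s["time_s"],s["position"],s["tool_rot"],s["joint_positions"],s["ft_force"])
p=optics.camera_params("wrist"); print(p)
im=optics.get_image("wrist"); cv2.imwrite("pics/w1.png",im[:,:,::-1])
print(w2pix("wrist",[.584,-.107,.087],p))
E
```

```text
0.1 [ 0.22342632 -0.58333235  0.20552075] [ 9.83322010e-01  1.81872069e-01 -1.43338107e-04 -5.95789319e-04] [ 1.18240996  0.33280892 -0.06470796  1.46080421  0.02161466  1.34990111
 -0.08853527] [ 0.22038858 -0.02260263  0.01839355]
{'K': array([[336.40497251,   0.        , 316.80795854],
       [  0.        , 336.40497251, 204.22884934],
       [  0.        ,   0.        ,   1.        ]]), 'dist': array([0.01014065, 0.        , 0.        , 0.        , 0.        ]), 'R': array([[ 3.58425044e-01, -9.33558296e-01, -6.29552220e-04],
       [-8.96688359e-01, -3.44456901e-01,  2.78027752e-01],
       [-2.59771968e-01, -9.90875971e-02, -9.60572836e-01]]), 't': array([-0.62535463, -0.03609512,  0.37922389])}
[ -473.34555317 -1042.0203577 ]
```

View pics/w1.png

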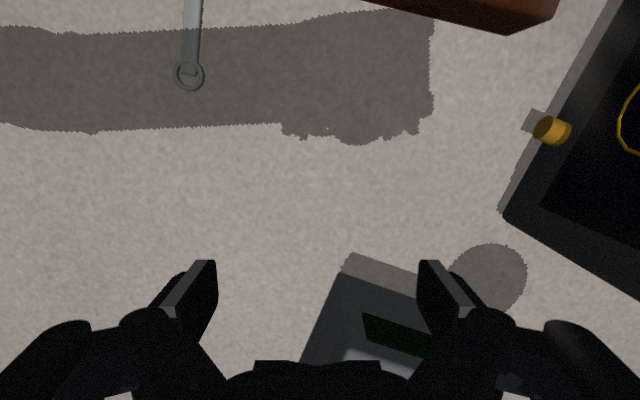

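The wrist view shows only bench: spanner at (190,60) and the fingers at the bottom. The rows were refused, so the arm has not moved; every row needs all six keys.

>>> {"api": "jog_arm", "payload": {
  "rows": [
    {"dx": 0.075, "dy": 0.1, "dz": 0.1, "wx": 0, "wy": 0, "wz": 1},
    {"dx": 0.075, "dy": 0.1, "dz": 0.1, "wx": 0, "wy": 0, "wz": 1},
    {"dx": 0.075, "dy": 0.1, "dz": 0.1, "wx": 0, "wy": 0, "wz": 1},
    {"dx": 0.075, "dy": 0.1, "dz": 0.1, "wx": 0, "wy": 0, "wz": 1},
    {"dx": 0.075, "dy": 0.1, "dz": 0.1, "wx": 0, "wy": 0, "wz": 1},
    {"dx": 0.075, "dy": 0.1, "dz": 0, "wx": 0, "wy": 0, "wz": 1},
    {"dx": 0.075, "dy": 0.1, "dz": 0, "wx": 0, "wy": 0, "wz": 1},
    {"dx": 0.075, "dy": 0.1, "dz": 0, "wx": 0, "wy": 0, "wz": 1},
    {"dx": 0.075, "dy": 0.1, "dz": 0, "wx": 0, "wy": 0, "wz": 1},
    {"dx": 0.075, "dy": 0.1, "dz": 0, "wx": 0, "wy": 0, "wz": 1},
    {"dx": 0.075, "dy": 0.1, "dz": 0, "wx": 0, "wy": 0, "wz": 1},
    {"dx": 0.075, "dy": 0.1, "dz": 0, "wx": 0, "wy": 0, "wz": 1}
  ],
  "gripper": -1
}}

```text
time_s: 1.35
position: [0.404, -0.3427, 0.3061]
tool_rot: [0.759, 0.651, -0.0, -0.0]
ft_force: [-0.3, -0.0, -0.3]
width: 0.0855
```

>>> {"api": "jog_arm", "payload": {
  "rows": [
    {"dx": 0.075, "dy": 0.09, "dz": 0, "wx": 0, "wy": 0, "wz": 1},
    {"dx": 0.075, "dy": 0.09, "dz": 0, "wx": 0, "wy": 0, "wz": 1},
    {"dx": 0.075, "dy": 0.09, "dz": 0, "wx": 0, "wy": 0, "wz": 1},
    {"dx": 0.075, "dy": 0.09, "dz": 0, "wx": 0, "wy": 0, "wz": 1},
    {"dx": 0.075, "dy": 0.09, "dz": 0, "wx": 0, "wy": 0, "wz": 1},
    {"dx": 0.075, "dy": 0.09, "dz": 0, "wx": 0, "wy": 0, "wz": 1},
    {"dx": 0.075, "dy": 0.09, "dz": 0, "wx": 0, "wy": 0, "wz": 1},
    {"dx": 0.075, "dy": 0.09, "dz": 0, "wx": 0, "wy": 0, "wz": 1},
    {"dx": 0.075, "dy": 0.09, "dz": 0, "wx": 0, "wy": 0, "wz": 1},
    {"dx": 0.075, "dy": 0.09, "dz": 0, "wx": 0, "wy": 0, "wz": 1},
    {"dx": 0.075, "dy": 0.09, "dz": 0, "wx": 0, "wy": 0, "wz": 1},
    {"dx": 0.075, "dy": 0.09, "dz": 0, "wx": 0, "wy": 0, "wz": 1}
  ]
}}

```text
time_s: 2.55
position: [0.584, -0.127, 0.3059]
tool_rot: [0.333, 0.943, -0.0, -0.0]
ft_force: [0.4, -0.8, 0.1]
width: 0.0853
```

>>> {"api": "jog_arm", "payload": {
  "rows": [
    {"dx": 0, "dy": 0, "dz": 0, "wx": 0, "wy": 0, "wz": 0},
    {"dx": 0, "dy": 0, "dz": 0, "wx": 0, "wy": 0, "wz": 0},
    {"dx": 0, "dy": 0, "dz": 0, "wx": 0, "wy": 0, "wz": 0}
  ]
}}

```text
time_s: 2.85
position: [0.5831, -0.1288, 0.3061]
tool_rot: [0.335, 0.942, -0.0, -0.0]
ft_force: [0.3, -0.4, -0.3]
width: 0.0854
```

```bash
python3 - <<'E'
from h import *
s=sensors.get_state(); print(s["time_s"],s["position"],s["tool_rot"],s["joint_positions"],s["ft_force"])
p=optics.camera_params("wrist"); np.save("p1.npy",p,allow_pickle=True)
im=optics.get_image("wrist"); cv2.imwrite("pics/w2.png",im[:,:,::-1])
print(w2pix("wrist",[.584,-.107,.087],p))
E
```

```text
2.85 [ 0.58312908 -0.12880536  0.30611081] [ 3.35316364e-01  9.42105540e-01 -2.74266937e-04 -1.14918736e-04] [ 0.6272138   0.29843336 -0.62483462  1.34410799  0.17332701  1.55363478
  0.90751062] [ 0.2555145  -0.4305073  -0.30773793]
[331.92652018 157.76605424]
```

View pics/w2.png

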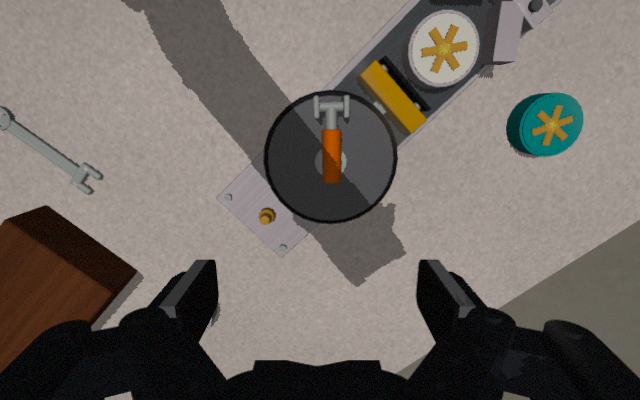

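The wrist view shows the wheel at (331,157), the hinge at (332,106), and the sleeve from (332,130) to (332,183). The handle lines up with the tool's jaws. Next I'll compute positions from these.

```bash
python3 - <<'E'
from h import *
np.set_printoptions(precision=4,suppress=True)
p=np.load("p1.npy",allow_pickle=True).item()
W=lambda u,v,z:pix2w("wrist",u,v,z,p)
im=cv2.imread("pics/w2.png")
hsv=cv2.cvtColor(im,cv2.COLOR_BGR2HSV); m=((hsv[...,0]<13)&(hsv[...,1]>200)&(hsv[...,2]>150)).astype(np.uint8)
m[:,:300]=0;m[:,360:]=0;m[:100]=0;m[200:]=0
print(cv2.minAreaRect(cv2.findNonZero(m)))
c=W(331,157,.087); print("c",c)
for q in[(264.5,157),(397.5,157),(331,91),(331,222)]: print(W(*q,.087),np.linalg.norm(W(*q,.087)-c))
h=W(332,106,.117); a=W(332,130,.117); b=W(332,183,.117)
print(h,a,b); d=h-b; print(np.degrees(np.arctan2(d[1],d[0])),np.linalg.norm(a-b),np.linalg.norm(h-b)); d=h-c;print(np.degrees(np.arctan2(d[1],d[0])),np.hypot(d[0],d[1]))
# jaw direction / antenna / stop
print("ant",W(445,48,.064))
R=Ro.from_quat(sensors.get_state()["tool_rot"]).as_matrix(); print("tool y deg",np.degrees(np.arctan2(R[1,1],R[0,1])))
E
```

```text
((335.09405517578125, 154.0594024658203), (1.194044589996338, 10.049875259399414), 5.710592269897461)
c [ 0.5826 -0.1073  0.087 ]
[ 0.5343 -0.1667  0.087 ] 0.07661933711500861
[ 0.631  -0.0479  0.087 ] 0.07655242959640486
[ 0.5262 -0.0625  0.087 ] 0.0720327164981223
[ 0.6446 -0.1565  0.087 ] 0.07919552758020104
[ 0.5385 -0.0724  0.117 ] [ 0.5572 -0.0873  0.117 ] [ 0.6013 -0.1223  0.117 ]
141.58964401514058 0.05632299381451857 0.08023769377204622
141.71242114596905 0.05629115531279877
ant [0.5709 0.0656 0.064 ]
tool y deg 50.81461091425644
```

The wheel centre is (0.585,−0.109), the hinge is at 141.5°, and the folded grip point is (0.579,−0.1045,0.117). I'll descend and close on it.

>>> {"api": "jog_arm", "payload": {
  "rows": [
    {"dx": -0.0033, "dy": 0.02, "dz": -0.17, "wx": 0, "wy": 0, "wz": 0.14},
    {"dx": -0.0033, "dy": 0.02, "dz": -0.17, "wx": 0, "wy": 0, "wz": 0},
    {"dx": -0.0033, "dy": 0.02, "dz": -0.17, "wx": 0, "wy": 0, "wz": 0},
    {"dx": -0.0033, "dy": 0.02, "dz": -0.17, "wx": 0, "wy": 0, "wz": 0},
    {"dx": -0.0033, "dy": 0.02, "dz": -0.17, "wx": 0, "wy": 0, "wz": 0},
    {"dx": -0.0033, "dy": 0.02, "dz": -0.12, "wx": 0, "wy": 0, "wz": 0},
    {"dx": 0, "dy": 0, "dz": -0.06, "wx": 0, "wy": 0, "wz": 0},
    {"dx": 0, "dy": 0, "dz": 0, "wx": 0, "wy": 0, "wz": 0},
    {"dx": 0, "dy": 0, "dz": 0, "wx": 0, "wy": 0, "wz": 0}
  ]
}}

```text
time_s: 3.8
position: [0.5802, -0.1044, 0.1015]
tool_rot: [0.329, 0.944, 0.0, 0.001]
ft_force: [-0.0, 0.2, 0.8]
width: 0.0852
```

>>> {"api": "jog_arm", "payload": {
  "rows": [
    {"dx": 0, "dy": 0, "dz": 0, "wx": 0, "wy": 0, "wz": 0},
    {"dx": 0, "dy": 0, "dz": 0, "wx": 0, "wy": 0, "wz": 0},
    {"dx": 0, "dy": 0, "dz": 0, "wx": 0, "wy": 0, "wz": 0},
    {"dx": 0, "dy": 0, "dz": 0, "wx": 0, "wy": 0, "wz": 0},
    {"dx": 0, "dy": 0, "dz": 0, "wx": 0, "wy": 0, "wz": 0},
    {"dx": 0, "dy": 0, "dz": 0, "wx": 0, "wy": 0, "wz": 0}
  ],
  "gripper": 0.6
}}

```text
time_s: 4.4
position: [0.5796, -0.1037, 0.1003]
tool_rot: [0.328, 0.945, 0.0, -0.0]
ft_force: [0.4, 0.5, -0.3]
width: 0.0171
```

A width of 17.1 mm equals the command exactly, while the sleeve is 20 mm, so I'll close fully and see where it stops.

>>> {"api": "jog_arm", "payload": {
  "rows": [
    {"dx": 0, "dy": 0, "dz": 0, "wx": 0, "wy": 0, "wz": 0},
    {"dx": 0, "dy": 0, "dz": 0, "wx": 0, "wy": 0, "wz": 0}
  ],
  "gripper": 1
}}

```text
time_s: 4.6
position: [0.5798, -0.1037, 0.101]
tool_rot: [0.328, 0.945, 0.0, 0.0]
ft_force: [-1.5, 1.3, 6.4]
width: -0.0002
```

```bash
python3 - <<'E'
from h import *
a=optics.get_image("scene"); b=optics.get_image("side")
s=sensors.get_state(); print(s["width"],s["ft_force"],s["position"])
w=optics.get_image("wrist")
H=np.zeros((600,800,3),np.uint8); H[:300,:400]=crop(a,245,165,80,60,5);H[:300,400:]=crop(b,265,150,80,60,5)
H[300:,:480]=cv2.resize(w[:,:,::-1],(480,300)); cv2.imwrite("pics/c2.png",H)
E
```

```text
0.00021153987938955324 [-2.02553791  0.87805714  6.47627502] [ 0.57998526 -0.10343783  0.10109399]
```

View pics/c2.png

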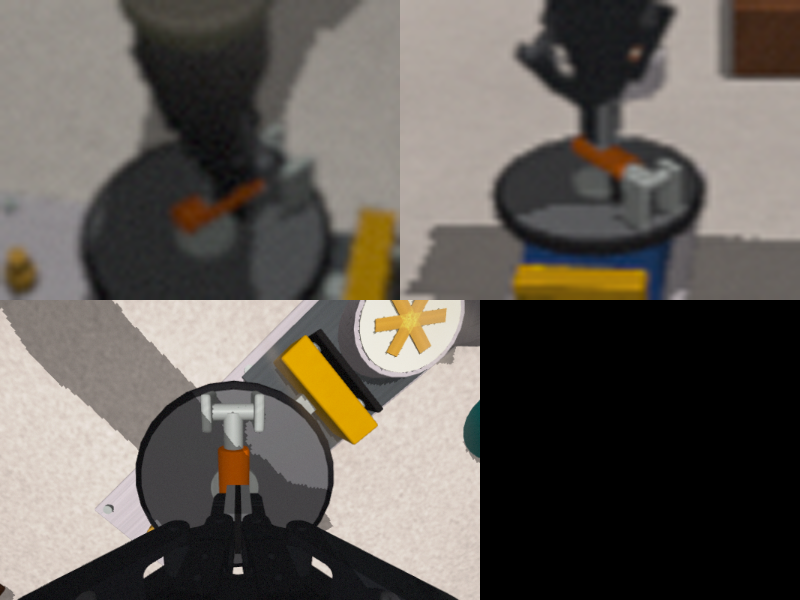

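The shut fingers sit on top of the sleeve, with Fz +6.4 N, so the real tips are higher than the reading suggests. I'll check where the reported TCP projects.

```bash
python3 - <<'E'
from h import *
print({k:getattr(robot,k) for k in dir(robot) if not k.startswith('_')})
s=sensors.get_state(); P=s["position"]; print(P,s["width"],s["tool_rot"],s["joint_positions"])
for n in("wrist","side","scene"):
    print(n,[w2pix(n,P+[0,0,dz]).round(1).tolist() for dz in(0,.01,.02,.03)])
    print(w2pix(n,[.5791,-.1044,.127]),w2pix(n,[.585,-.109,.087]))
E
```

```text
{'Unreachable': <class 'workcell.Unreachable'>, 'grasp_offset': 0.0187}
[ 0.57997969 -0.10340429  0.10104056] -0.0001619319873041408 [3.28314879e-01 9.44568238e-01 1.65853149e-04 3.96104482e-04] [ 0.59773591  0.40169651 -0.616051    1.66137989  0.24920678  1.15726844
  0.82027341]
wrist [[316.4, 241.3], [316.4, 248.9], [316.3, 257.3], [316.3, 266.8]]
[313.45856732 262.6942038 ] [314.2123503  243.84671381]
side [[305.1, 184.7], [305.0, 182.3], [304.9, 179.9], [304.8, 177.4]]
[305.16500136 178.29070137] [304.19895628 187.12497901]
scene [[287.5, 208.1], [287.3, 206.2], [287.2, 204.3], [287.0, 202.3]]
[286.83377064 202.82997272] [285.52997506 211.72917514]
```

All three views put the tips at z≈0.122 to 0.125, about 22 mm above the reported TCP. I'll open, go lower in steps while watching the force, and close again.

>>> {"api": "jog_arm", "payload": {
  "rows": [
    {"dx": 0, "dy": 0, "dz": 0.02, "wx": 0, "wy": 0, "wz": 0},
    {"dx": 0, "dy": 0, "dz": 0, "wx": 0, "wy": 0, "wz": 0},
    {"dx": 0, "dy": 0, "dz": 0, "wx": 0, "wy": 0, "wz": 0},
    {"dx": 0, "dy": 0, "dz": 0, "wx": 0, "wy": 0, "wz": 0},
    {"dx": 0, "dy": 0, "dz": -0.03, "wx": 0, "wy": 0, "wz": 0},
    {"dx": 0, "dy": 0, "dz": -0.03, "wx": 0, "wy": 0, "wz": 0},
    {"dx": 0, "dy": 0, "dz": -0.03, "wx": 0, "wy": 0, "wz": 0},
    {"dx": 0, "dy": 0, "dz": 0, "wx": 0, "wy": 0, "wz": 0}
  ],
  "gripper": -0.2
}}

```text
time_s: 5.55
position: [0.5788, -0.1036, 0.0849]
tool_rot: [0.328, 0.945, -0.0, -0.001]
ft_force: [0.2, 0.0, -0.0]
width: 0.0512
```

>>> {"api": "jog_arm", "payload": {
  "rows": [
    {"dx": 0, "dy": 0, "dz": 0, "wx": 0, "wy": 0, "wz": 0},
    {"dx": 0, "dy": 0, "dz": 0, "wx": 0, "wy": 0, "wz": 0},
    {"dx": 0, "dy": 0, "dz": 0, "wx": 0, "wy": 0, "wz": 0},
    {"dx": 0, "dy": 0, "dz": 0, "wx": 0, "wy": 0, "wz": 0}
  ],
  "gripper": 0.65
}}

```text
time_s: 5.95
position: [0.579, -0.105, 0.0865]
tool_rot: [0.329, 0.944, -0.001, -0.0]
ft_force: [-5.7, -3.5, 2.0]
width: 0.018
```

Now it holds something at 18 mm. I'll open slightly and go 9 mm deeper so the pads centre on the sleeve, then grip.

>>> {"api": "jog_arm", "payload": {
  "rows": [
    {"dx": 0, "dy": 0, "dz": 0, "wx": 0, "wy": 0, "wz": 0},
    {"dx": 0, "dy": 0, "dz": 0, "wx": 0, "wy": 0, "wz": 0},
    {"dx": 0, "dy": 0, "dz": -0.02, "wx": 0, "wy": 0, "wz": 0},
    {"dx": 0, "dy": 0, "dz": -0.025, "wx": 0, "wy": 0, "wz": 0},
    {"dx": 0, "dy": 0, "dz": 0, "wx": 0, "wy": 0, "wz": 0},
    {"dx": 0, "dy": 0, "dz": 0, "wx": 0, "wy": 0, "wz": 0}
  ],
  "gripper": 0.2
}}

```text
time_s: 6.55
position: [0.5795, -0.1035, 0.0769]
tool_rot: [0.328, 0.945, 0.0, -0.0]
ft_force: [0.3, 0.7, 0.5]
width: 0.0339
```

>>> {"api": "jog_arm", "payload": {
  "rows": [
    {"dx": 0, "dy": 0, "dz": 0, "wx": 0, "wy": 0, "wz": 0},
    {"dx": 0, "dy": 0, "dz": 0, "wx": 0, "wy": 0, "wz": 0},
    {"dx": 0, "dy": 0, "dz": 0, "wx": 0, "wy": 0, "wz": 0},
    {"dx": 0, "dy": 0, "dz": 0, "wx": 0, "wy": 0, "wz": 0}
  ],
  "gripper": 0.65
}}

```text
time_s: 6.95
position: [0.579, -0.1048, 0.0774]
tool_rot: [0.329, 0.944, -0.001, -0.0]
ft_force: [-4.0, -2.7, 3.5]
width: 0.0184
```

Gripped. I'll lift along the 52 mm arc to upright.

>>> {"api": "jog_arm", "payload": {
  "rows": [
    {"dx": -0.0017, "dy": 0.0014, "dz": 0.0339, "wx": 0, "wy": 0, "wz": 0},
    {"dx": -0.0052, "dy": 0.0041, "dz": 0.0334, "wx": 0, "wy": 0, "wz": 0},
    {"dx": -0.0085, "dy": 0.0068, "dz": 0.0322, "wx": 0, "wy": 0, "wz": 0},
    {"dx": -0.0118, "dy": 0.0094, "dz": 0.0305, "wx": 0, "wy": 0, "wz": 0},
    {"dx": -0.0148, "dy": 0.0118, "dz": 0.0283, "wx": 0, "wy": 0, "wz": 0},
    {"dx": -0.0175, "dy": 0.0139, "dz": 0.0256, "wx": 0, "wy": 0, "wz": 0}
  ]
}}

```text
time_s: 7.55
position: [0.5652, -0.0943, 0.1125]
tool_rot: [0.328, 0.945, -0.001, -0.002]
ft_force: [-1.1, -2.3, -16.2]
width: 0.0178
```

>>> {"api": "jog_arm", "payload": {
  "rows": [
    {"dx": -0.02, "dy": 0.0159, "dz": 0.0224, "wx": 0, "wy": 0, "wz": 0},
    {"dx": -0.0221, "dy": 0.0176, "dz": 0.0189, "wx": 0, "wy": 0, "wz": 0},
    {"dx": -0.0239, "dy": 0.019, "dz": 0.0151, "wx": 0, "wy": 0, "wz": 0},
    {"dx": -0.0252, "dy": 0.02, "dz": 0.0109, "wx": 0, "wy": 0, "wz": 0},
    {"dx": -0.0261, "dy": 0.0208, "dz": 0.0066, "wx": 0, "wy": 0, "wz": 0},
    {"dx": -0.0265, "dy": 0.0211, "dz": 0.0022, "wx": 0, "wy": 0, "wz": 0},
    {"dx": 0, "dy": 0, "dz": 0, "wx": 0, "wy": 0, "wz": 0},
    {"dx": 0, "dy": 0, "dz": 0, "wx": 0, "wy": 0, "wz": 0}
  ]
}}

```text
time_s: 8.35
position: [0.5382, -0.0706, 0.1295]
tool_rot: [0.328, 0.945, -0.0, -0.001]
ft_force: [-5.3, -1.0, -7.5]
width: 0.0153
```

```bash
cat > v.py <<'E'
from h import *; import sys
a=optics.get_image("scene"); b=optics.get_image("side"); w=optics.get_image("wrist")
s=sensors.get_state(); print(s["time_s"],s["width"],s["ft_force"],s["position"])
H=np.zeros((600,800,3),np.uint8); H[:300,:400]=crop(a,245,165,80,60,5);H[:300,400:]=crop(b,265,150,80,60,5)
H[300:,:480]=cv2.resize(w[:,:,::-1],(480,300)); H[300:,500:]=crop(w,220,200,200,200,1.5)[:300,:300]; cv2.imwrite(sys.argv[1],H)
E
python3 v.py pics/c3.png
```

```text
8.5 0.015439002802439601 [-5.13712938 -1.34555863 -7.47220197] [ 0.53829056 -0.07056754  0.12946049]
```

View pics/c3.png

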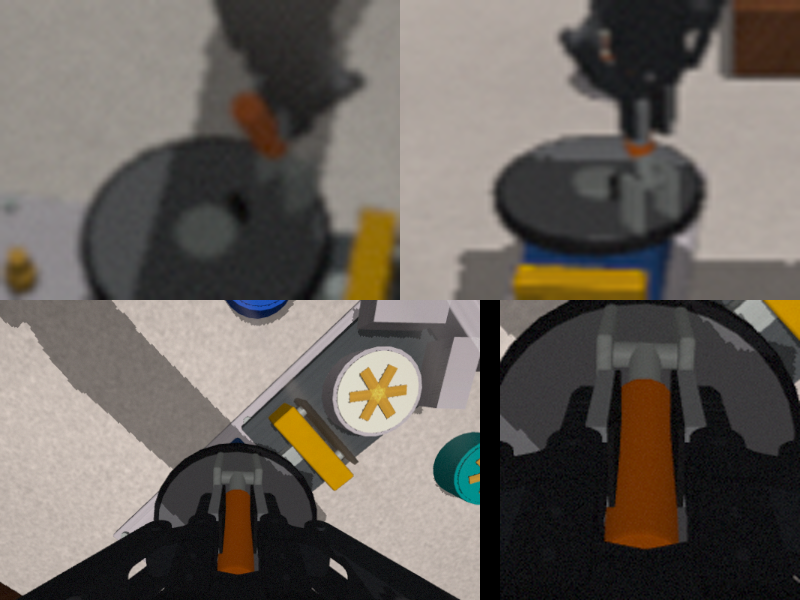

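The wrist view shows the sleeve between the fingers, its near end at about (317,253) and far end at about (317,363). I'll compare that with the predicted projections for different fold angles.

```bash
python3 - <<'E'
from h import *
H=np.array([.538,-.0717,.117]); u=np.array([-.7826,.6225,0]); z=np.array([0,0,1.])
print("hinge",w2pix("wrist",H))
for th in(50,60,70,80,90):
    t=np.radians(th); d=-u*np.cos(t)+z*np.sin(t)
    print(th,[(n,[w2pix(n,H+d*r).round(0).tolist() for r in(.022,.052,.078)]) for n in("wrist","scene","side")])
E
```

```text
hinge [314.62540971 233.77288663]
50 [('wrist', [[314.0, 270.0], [314.0, 328.0], [313.0, 388.0]]), ('scene', [[297.0, 195.0], [292.0, 194.0], [287.0, 192.0]]), ('side', [[312.0, 181.0], [308.0, 173.0], [305.0, 166.0]])]
60 [('wrist', [[314.0, 266.0], [314.0, 321.0], [313.0, 382.0]]), ('scene', [[298.0, 194.0], [294.0, 191.0], [290.0, 189.0]]), ('side', [[313.0, 180.0], [310.0, 172.0], [307.0, 165.0]])]
70 [('wrist', [[314.0, 262.0], [314.0, 310.0], [313.0, 367.0]]), ('scene', [[299.0, 193.0], [296.0, 189.0], [293.0, 186.0]]), ('side', [[313.0, 180.0], [311.0, 172.0], [309.0, 165.0]])]
80 [('wrist', [[314.0, 256.0], [314.0, 296.0], [313.0, 344.0]]), ('scene', [[300.0, 193.0], [298.0, 187.0], [297.0, 183.0]]), ('side', [[314.0, 181.0], [313.0, 173.0], [312.0, 165.0]])]
90 [('wrist', [[314.0, 249.0], [314.0, 278.0], [313.0, 314.0]]), ('scene', [[301.0, 192.0], [301.0, 186.0], [300.0, 180.0]]), ('side', [[315.0, 181.0], [314.0, 173.0], [314.0, 167.0]])]
```

The handle stands at about 70 to 75° and slipped to the pad edge. I'll release it, shut the fingers on its inner side and push it outward against the stop.

>>> {"api": "jog_arm", "payload": {
  "rows": [
    {"dx": 0, "dy": 0, "dz": 0, "wx": 0, "wy": 0, "wz": 0},
    {"dx": 0, "dy": 0, "dz": 0, "wx": 0, "wy": 0, "wz": 0},
    {"dx": 0, "dy": 0, "dz": 0, "wx": 0, "wy": 0, "wz": 0},
    {"dx": 0.047, "dy": -0.0374, "dz": 0, "wx": 0, "wy": 0, "wz": 0},
    {"dx": 0.047, "dy": -0.0374, "dz": 0, "wx": 0, "wy": 0, "wz": 0},
    {"dx": 0.047, "dy": -0.0374, "dz": 0, "wx": 0, "wy": 0, "wz": 0},
    {"dx": 0.047, "dy": -0.0374, "dz": 0, "wx": 0, "wy": 0, "wz": 0},
    {"dx": 0.01, "dy": -0.008, "dz": 0, "wx": 0, "wy": 0, "wz": 0},
    {"dx": 0, "dy": 0, "dz": 0, "wx": 0, "wy": 0, "wz": 0}
  ],
  "gripper": -0.1
}}

```text
time_s: 9.4
position: [0.5788, -0.103, 0.1289]
tool_rot: [0.329, 0.944, 0.0, -0.0]
ft_force: [0.1, -0.6, 0.8]
width: 0.0474
```

>>> {"api": "jog_arm", "payload": {
  "rows": [
    {"dx": 0, "dy": 0, "dz": 0, "wx": 0, "wy": 0, "wz": 0},
    {"dx": 0, "dy": 0, "dz": 0, "wx": 0, "wy": 0, "wz": 0},
    {"dx": 0, "dy": 0, "dz": 0, "wx": 0, "wy": 0, "wz": 0},
    {"dx": 0, "dy": 0, "dz": 0, "wx": 0, "wy": 0, "wz": 0},
    {"dx": -0.027, "dy": 0.0215, "dz": 0, "wx": 0, "wy": 0, "wz": 0},
    {"dx": -0.027, "dy": 0.0215, "dz": 0, "wx": 0, "wy": 0, "wz": 0},
    {"dx": -0.02, "dy": 0.016, "dz": 0, "wx": 0, "wy": 0, "wz": 0},
    {"dx": 0, "dy": 0, "dz": 0, "wx": 0, "wy": 0, "wz": 0}
  ],
  "gripper": 1
}}

```text
time_s: 10.2
position: [0.5632, -0.0904, 0.1294]
tool_rot: [0.328, 0.945, -0.0, 0.0]
ft_force: [0.2, 0.3, -0.2]
width: -0.0002
```

>>> {"api": "jog_arm", "payload": {
  "rows": [
    {"dx": -0.012, "dy": 0.0095, "dz": 0, "wx": 0, "wy": 0, "wz": 0},
    {"dx": -0.012, "dy": 0.0095, "dz": 0, "wx": 0, "wy": 0, "wz": 0},
    {"dx": 0, "dy": 0, "dz": 0, "wx": 0, "wy": 0, "wz": 0}
  ]
}}

```text
time_s: 10.5
position: [0.5587, -0.087, 0.1293]
tool_rot: [0.328, 0.945, -0.0, -0.0]
ft_force: [0.9, -0.5, 1.9]
width: -0.0002
```

>>> {"api": "jog_arm", "payload": {
  "rows": [
    {"dx": -0.01, "dy": 0.008, "dz": 0, "wx": 0, "wy": 0, "wz": 0},
    {"dx": -0.01, "dy": 0.008, "dz": 0, "wx": 0, "wy": 0, "wz": 0},
    {"dx": 0, "dy": 0, "dz": 0, "wx": 0, "wy": 0, "wz": 0}
  ]
}}

```text
time_s: 10.8
position: [0.5549, -0.084, 0.1293]
tool_rot: [0.328, 0.945, -0.0, 0.0]
ft_force: [1.1, -0.6, 1.4]
width: 0.0003
```

>>> {"api": "jog_arm", "payload": {
  "rows": [
    {"dx": -0.008, "dy": 0.0064, "dz": 0, "wx": 0, "wy": 0, "wz": 0},
    {"dx": 0, "dy": 0, "dz": 0, "wx": 0, "wy": 0, "wz": 0}
  ]
}}

```text
time_s: 11.0
position: [0.5543, -0.0838, 0.1295]
tool_rot: [0.329, 0.944, -0.0, 0.001]
ft_force: [5.7, -4.5, -0.9]
width: -0.0002
```

>>> {"api": "jog_arm", "payload": {
  "rows": [
    {"dx": -0.008, "dy": 0.0064, "dz": 0, "wx": 0, "wy": 0, "wz": 0},
    {"dx": 0, "dy": 0, "dz": 0, "wx": 0, "wy": 0, "wz": 0}
  ]
}}

```text
time_s: 11.2
position: [0.5536, -0.0836, 0.1297]
tool_rot: [0.329, 0.944, -0.0, 0.002]
ft_force: [10.4, -8.6, -3.2]
width: 0.0002
```

It's at the stop: 13 N with no further motion, so it's upright. I'll back off, open, straddle the upright handle and grip it.

>>> {"api": "jog_arm", "payload": {
  "rows": [
    {"dx": 0.02, "dy": -0.016, "dz": 0, "wx": 0, "wy": 0, "wz": 0},
    {"dx": 0, "dy": 0, "dz": 0, "wx": 0, "wy": 0, "wz": 0},
    {"dx": 0, "dy": 0, "dz": 0, "wx": 0, "wy": 0, "wz": 0},
    {"dx": 0, "dy": 0, "dz": 0, "wx": 0, "wy": 0, "wz": 0},
    {"dx": 0, "dy": 0, "dz": 0, "wx": 0, "wy": 0, "wz": 0},
    {"dx": -0.03, "dy": 0.024, "dz": 0, "wx": 0, "wy": 0, "wz": 0},
    {"dx": -0.03, "dy": 0.024, "dz": 0, "wx": 0, "wy": 0, "wz": 0},
    {"dx": -0.029, "dy": 0.0225, "dz": 0, "wx": 0, "wy": 0, "wz": 0},
    {"dx": 0, "dy": 0, "dz": 0, "wx": 0, "wy": 0, "wz": 0},
    {"dx": 0, "dy": 0, "dz": 0, "wx": 0, "wy": 0, "wz": 0}
  ],
  "gripper": -0.1
}}

```text
time_s: 12.2
position: [0.5379, -0.0706, 0.1294]
tool_rot: [0.328, 0.945, -0.0, 0.0]
ft_force: [-0.8, 0.2, -0.1]
width: 0.0464
```

>>> {"api": "jog_arm", "payload": {
  "rows": [
    {"dx": 0, "dy": 0, "dz": 0, "wx": 0, "wy": 0, "wz": 0},
    {"dx": 0, "dy": 0, "dz": 0, "wx": 0, "wy": 0, "wz": 0},
    {"dx": 0, "dy": 0, "dz": 0, "wx": 0, "wy": 0, "wz": 0},
    {"dx": 0, "dy": 0, "dz": 0, "wx": 0, "wy": 0, "wz": 0}
  ],
  "gripper": 0.6
}}

```text
time_s: 12.6
position: [0.5381, -0.0707, 0.1294]
tool_rot: [0.328, 0.945, 0.0, 0.0]
ft_force: [0.6, -0.1, 2.4]
width: 0.0188
```

```bash
python3 v.py pics/c4.png
```

```text
12.75 0.018575449517690405 [ 2.23443327e-03 -1.90039076e+00  2.42715603e+00] [ 0.53814334 -0.07069611  0.12937658]
```

View pics/c4.png

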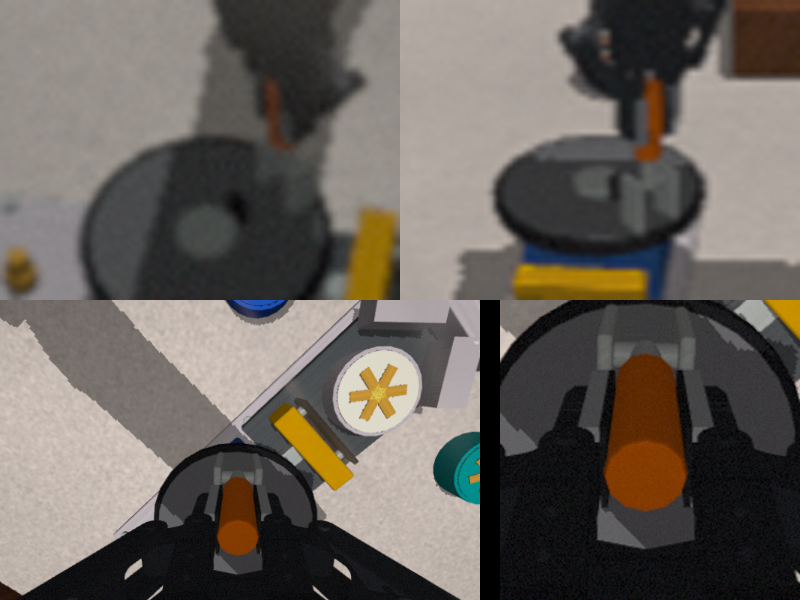

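The handle is upright: the sleeve end is at (317,317), and the prediction for 90° was (313,314). It is gripped at 18.8 mm. I'll compute the crank steps, with the tool's orientation fixed because the sleeve spins.

```bash
python3 - <<'E'
import numpy as np
st=0.15; phi=np.radians(141.5)-st*np.arange(41)
P=.06*np.c_[np.cos(phi),np.sin(phi)]/.2
P=P.round(4); D=np.diff(P,axis=0)
for k,d in enumerate(D): print(k+1,round((k+1)*st,2),*d.round(4))
# geometry from c4 wrist image not needed; estimate gap from scene0
from h import *
S=lambda x,y,z:pix2w("scene",x/4-.375+225,y/4-.375+175,z)
print("rubber top",S(405,195,.07),"ant L/R",S(418,195,.064),S(523,200,.064),"V inner",S(576,215,.062),S(521,148,.062),S(512,250,.062))
E
```

```text
1 0.15 0.0306 0.0329
2 0.3 0.0351 0.0281
3 0.45 0.0389 0.0225
4 0.6 0.0419 0.0164
5 0.75 0.0438 0.01
6 0.9 0.0448 0.0033
7 1.05 0.0449 -0.0034
8 1.2 0.0438 -0.0101
9 1.35 0.0418 -0.0165
10 1.5 0.0389 -0.0226
11 1.65 0.035 -0.0281
12 1.8 0.0305 -0.0331
13 1.95 0.0252 -0.0372
14 2.1 0.0193 -0.0406
15 2.25 0.0131 -0.043
16 2.4 0.0065 -0.0445
17 2.55 -0.0003 -0.045
18 2.7 -0.0069 -0.0444
19 2.85 -0.0135 -0.0429
20 3.0 -0.0198 -0.0404
21 3.15 -0.0256 -0.0369
22 3.3 -0.0308 -0.0328
23 3.45 -0.0354 -0.0277
24 3.6 -0.0391 -0.0222
25 3.75 -0.042 -0.016
26 3.9 -0.0439 -0.0096
27 4.05 -0.0449 -0.003
28 4.2 -0.0448 0.0038
29 4.35 -0.0437 0.0105
30 4.5 -0.0417 0.0168
31 4.65 -0.0387 0.0229
32 4.8 -0.0348 0.0285
33 4.95 -0.0302 0.0333
34 5.1 -0.0248 0.0374
35 5.25 -0.019 0.0408
36 5.4 -0.0127 0.0431
37 5.55 -0.0061 0.0445
38 5.7 0.0006 0.045
39 5.85 0.0073 0.0444
40 6.0 0.0139 0.0427
rubber top [0.58568718 0.01820047 0.07      ] ant L/R [0.57939747 0.02698618 0.064     ] [0.5644492 0.1058899 0.064    ] V inner [0.56675431 0.14758996 0.062     ] [0.5159385  0.09453511 0.062     ] [0.6092114  0.10669008 0.062     ]
```

Estimate: about 9 mm from jaw to antenna plus about 25 mm to the V gives roughly 2.9 rad of cranking. I'll begin.

>>> {"api": "jog_arm", "payload": {
  "rows": [
    {"dx": 0.0306, "dy": 0.0329, "dz": 0, "wx": 0, "wy": 0, "wz": 0},
    {"dx": 0.0351, "dy": 0.0281, "dz": 0, "wx": 0, "wy": 0, "wz": 0},
    {"dx": 0.0389, "dy": 0.0225, "dz": 0, "wx": 0, "wy": 0, "wz": 0},
    {"dx": 0.0419, "dy": 0.0164, "dz": 0, "wx": 0, "wy": 0, "wz": 0}
  ]
}}

```text
time_s: 13.15
position: [0.5676, -0.0516, 0.1293]
tool_rot: [0.329, 0.944, -0.001, 0.0]
ft_force: [-3.1, -6.7, 5.0]
width: 0.0185
```

>>> {"api": "jog_arm", "payload": {
  "rows": [
    {"dx": 0.0438, "dy": 0.01, "dz": 0, "wx": 0, "wy": 0, "wz": 0},
    {"dx": 0.0448, "dy": 0.0033, "dz": 0, "wx": 0, "wy": 0, "wz": 0},
    {"dx": 0.0449, "dy": -0.0034, "dz": 0, "wx": 0, "wy": 0, "wz": 0},
    {"dx": 0.0438, "dy": -0.0101, "dz": 0, "wx": 0, "wy": 0, "wz": 0}
  ]
}}

```text
time_s: 13.55
position: [0.6026, -0.0522, 0.1293]
tool_rot: [0.329, 0.944, -0.001, -0.001]
ft_force: [-7.7, -6.5, 9.9]
width: 0.0187
```

>>> {"api": "jog_arm", "payload": {
  "rows": [
    {"dx": 0.0418, "dy": -0.019, "dz": 0, "wx": 0, "wy": 0, "wz": 0},
    {"dx": 0.0389, "dy": -0.025, "dz": 0, "wx": 0, "wy": 0, "wz": 0},
    {"dx": 0.035, "dy": -0.0281, "dz": 0, "wx": 0, "wy": 0, "wz": 0},
    {"dx": 0.0305, "dy": -0.0331, "dz": 0, "wx": 0, "wy": 0, "wz": 0}
  ]
}}

```text
time_s: 13.95
position: [0.6312, -0.072, 0.1293]
tool_rot: [0.328, 0.945, -0.001, -0.001]
ft_force: [-10.6, -2.1, 10.4]
width: 0.0183
```

>>> {"api": "jog_arm", "payload": {
  "rows": [
    {"dx": 0.0252, "dy": -0.0372, "dz": 0, "wx": 0, "wy": 0, "wz": 0},
    {"dx": 0.0193, "dy": -0.0406, "dz": 0, "wx": 0, "wy": 0, "wz": 0},
    {"dx": 0, "dy": 0, "dz": 0, "wx": 0, "wy": 0, "wz": 0}
  ]
}}

```text
time_s: 14.25
position: [0.6404, -0.0883, 0.1293]
tool_rot: [0.329, 0.944, -0.001, -0.001]
ft_force: [-8.1, -5.4, 9.5]
width: 0.0186
```

```bash
python3 - <<'E'
from h import *
a=optics.get_image("scene"); b=optics.get_image("side")
H=np.zeros((360+240,720,3),np.uint8); H[:360]=crop(a,245,175,180,90,4); H[360:,:480]=crop(b,250,170,80,80,6)[:240]
H[360:,:480]=crop(b,250,190,120,60,4); cv2.imwrite("pics/c5.png",H)
s=sensors.get_state(); print(s["position"],s["ft_force"])
E
```

```text
[ 0.6403848  -0.08831709  0.12931535] [-6.13602641 -4.20836454  8.09400015]
```

View pics/c5.png

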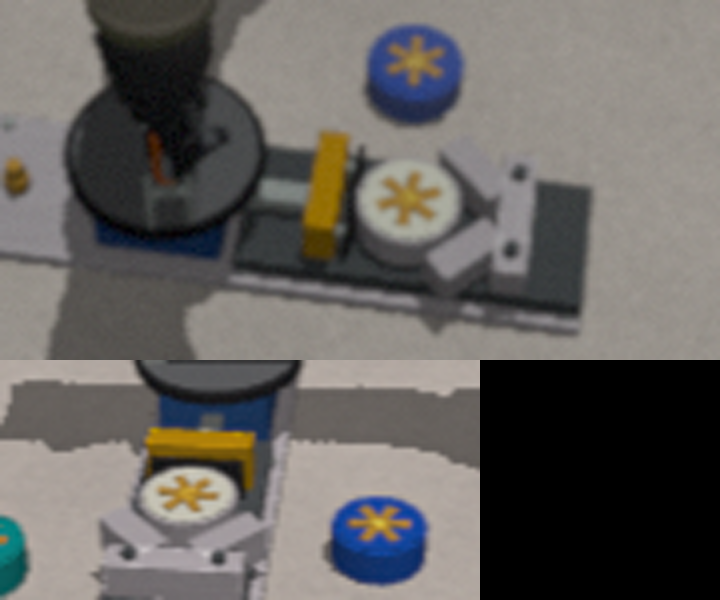

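At 2.1 rad the jaw is pushing the antenna, which has about 10 mm left to the V. The tangential running force is about 5 N. I'll continue more slowly, trimming the radius.

>>> {"api": "jog_arm", "payload": {
  "rows": [
    {"dx": 0.0101, "dy": -0.043, "dz": 0, "wx": 0, "wy": 0, "wz": 0},
    {"dx": 0.0035, "dy": -0.0445, "dz": 0, "wx": 0, "wy": 0, "wz": 0}
  ]
}}

```text
time_s: 14.55
position: [0.6437, -0.1024, 0.1294]
tool_rot: [0.327, 0.945, 0.001, -0.001]
ft_force: [-3.5, 4.9, 5.4]
width: 0.0184
```

>>> {"api": "jog_arm", "payload": {
  "rows": [
    {"dx": -0.0003, "dy": -0.0225, "dz": 0, "wx": 0, "wy": 0, "wz": 0},
    {"dx": -0.001, "dy": -0.0225, "dz": 0, "wx": 0, "wy": 0, "wz": 0}
  ]
}}

```text
time_s: 14.75
position: [0.644, -0.1115, 0.1295]
tool_rot: [0.328, 0.945, 0.001, -0.0]
ft_force: [-0.7, 4.7, 3.9]
width: 0.0186
```

```bash
python3 - <<'E'
import numpy as np
st=0.05; k=np.arange(32); phi=np.radians(141.5)-2.55-st*k
P=.06*np.c_[np.cos(phi),np.sin(phi)]/.2
D=np.diff(P,axis=0)
for i,d in enumerate(D): print(round(2.55+(i+1)*st,2),*d.round(4), end=' | ')
E
```

```text
2.6 -0.0016 -0.0149 | 2.65 -0.0023 -0.0148 | 2.7 -0.0031 -0.0147 | 2.75 -0.0038 -0.0145 | 2.8 -0.0045 -0.0143 | 2.85 -0.0052 -0.0141 | 2.9 -0.0059 -0.0138 | 2.95 -0.0066 -0.0135 | 3.0 -0.0073 -0.0131 | 3.05 -0.0079 -0.0127 | 3.1 -0.0085 -0.0123 | 3.15 -0.0091 -0.0119 | 3.2 -0.0097 -0.0114 | 3.25 -0.0103 -0.0109 | 3.3 -0.0108 -0.0104 | 3.35 -0.0113 -0.0098 | 3.4 -0.0118 -0.0093 | 3.45 -0.0122 -0.0087 | 3.5 -0.0127 -0.008 | 3.55 -0.013 -0.0074 | 3.6 -0.0134 -0.0067 | 3.65 -0.0137 -0.0061 | 3.7 -0.014 -0.0054 | 3.75 -0.0143 -0.0047 | 3.8 -0.0145 -0.0039 | 3.85 -0.0147 -0.0032 | 3.9 -0.0148 -0.0025 | 3.95 -0.0149 -0.0017 | 4.0 -0.015 -0.001 | 4.05 -0.015 -0.0002 | 4.1 -0.015 0.0005 |
```

Running free it takes 4.7 N. I'll continue in 0.1 rad calls.

>>> {"api": "jog_arm", "payload": {
  "rows": [
    {"dx": -0.0016, "dy": -0.0149, "dz": 0, "wx": 0, "wy": 0, "wz": 0},
    {"dx": -0.0023, "dy": -0.0148, "dz": 0, "wx": 0, "wy": 0, "wz": 0}
  ]
}}

```text
time_s: 14.95
position: [0.6433, -0.1185, 0.1294]
tool_rot: [0.328, 0.945, 0.001, 0.0]
ft_force: [1.4, 4.7, 3.4]
width: 0.0184
```

>>> {"api": "jog_arm", "payload": {
  "rows": [
    {"dx": -0.0031, "dy": -0.0147, "dz": 0, "wx": 0, "wy": 0, "wz": 0},
    {"dx": -0.0038, "dy": -0.0145, "dz": 0, "wx": 0, "wy": 0, "wz": 0}
  ]
}}

```text
time_s: 15.15
position: [0.6418, -0.1252, 0.1294]
tool_rot: [0.328, 0.945, 0.0, 0.001]
ft_force: [2.9, 5.5, 2.5]
width: 0.0188
```

>>> {"api": "jog_arm", "payload": {
  "rows": [
    {"dx": -0.0045, "dy": -0.0143, "dz": 0, "wx": 0, "wy": 0, "wz": 0}
  ]
}}

```text
time_s: 15.25
position: [0.6409, -0.1281, 0.1294]
tool_rot: [0.328, 0.945, 0.0, 0.001]
ft_force: [2.6, 4.2, 1.6]
width: 0.0186
```

>>> {"api": "jog_arm", "payload": {
  "rows": [
    {"dx": -0.0052, "dy": -0.0141, "dz": 0, "wx": 0, "wy": 0, "wz": 0}
  ]
}}

```text
time_s: 15.35
position: [0.6399, -0.131, 0.1294]
tool_rot: [0.328, 0.945, 0.0, 0.001]
ft_force: [3.2, 4.2, 2.6]
width: 0.0186
```

>>> {"api": "jog_arm", "payload": {
  "rows": [
    {"dx": -0.0059, "dy": -0.0138, "dz": 0, "wx": 0, "wy": 0, "wz": 0}
  ]
}}

```text
time_s: 15.45
position: [0.6388, -0.1338, 0.1294]
tool_rot: [0.328, 0.945, 0.0, 0.001]
ft_force: [4.2, 4.7, 4.2]
width: 0.019
```

>>> {"api": "jog_arm", "payload": {
  "rows": [
    {"dx": -0.0066, "dy": -0.0135, "dz": 0, "wx": 0, "wy": 0, "wz": 0}
  ]
}}

```text
time_s: 15.55
position: [0.6375, -0.1366, 0.1294]
tool_rot: [0.328, 0.945, 0.0, 0.001]
ft_force: [3.8, 3.4, 2.6]
width: 0.0186
```

>>> {"api": "jog_arm", "payload": {
  "rows": [
    {"dx": -0.0073, "dy": -0.0131, "dz": 0, "wx": 0, "wy": 0, "wz": 0}
  ]
}}

```text
time_s: 15.65
position: [0.6361, -0.1391, 0.1295]
tool_rot: [0.328, 0.945, 0.001, 0.001]
ft_force: [4.2, 3.5, 2.3]
width: 0.0183
```

Still about 5 N, so it's running free. I'll continue.

>>> {"api": "jog_arm", "payload": {
  "rows": [
    {"dx": -0.0079, "dy": -0.0127, "dz": 0, "wx": 0, "wy": 0, "wz": 0}
  ]
}}

```text
time_s: 15.75
position: [0.6347, -0.1415, 0.1294]
tool_rot: [0.328, 0.945, 0.001, 0.001]
ft_force: [4.8, 4.3, 2.2]
width: 0.0185
```

>>> {"api": "jog_arm", "payload": {
  "rows": [
    {"dx": -0.0085, "dy": -0.0123, "dz": 0, "wx": 0, "wy": 0, "wz": 0}
  ]
}}

```text
time_s: 15.85
position: [0.6331, -0.1438, 0.1295]
tool_rot: [0.328, 0.945, 0.001, 0.001]
ft_force: [6.8, 5.1, 0.9]
width: 0.0185
```

>>> {"api": "jog_arm", "payload": {
  "rows": [
    {"dx": -0.0091, "dy": -0.0119, "dz": 0, "wx": 0, "wy": 0, "wz": 0}
  ]
}}

```text
time_s: 15.95
position: [0.6315, -0.146, 0.1295]
tool_rot: [0.328, 0.945, 0.001, 0.001]
ft_force: [6.5, 4.5, 1.1]
width: 0.0185
```

The tangential force rose from 5.1 to 6.2, then 8.1 and 7.6 N, so the antenna is in the V at about +2.7 N. I'll add one small half step and hold.

>>> {"api": "jog_arm", "payload": {
  "rows": [
    {"dx": -0.0048, "dy": -0.0057, "dz": 0, "wx": 0, "wy": 0, "wz": 0}
  ]
}}

```text
time_s: 16.05
position: [0.6305, -0.1471, 0.1295]
tool_rot: [0.328, 0.945, 0.001, 0.001]
ft_force: [7.6, 4.8, 0.8]
width: 0.0183
```

```bash
python3 - <<'E'
from h import *
s=sensors.get_state(); print(s["position"],s["ft_force"]); t=np.radians(141.5)-3.175
print(s["ft_force"][0]*np.sin(t)-s["ft_force"][1]*np.cos(t), np.degrees(t))
w=optics.get_image("scene"); b=optics.get_image("side")
H=np.zeros((600,720,3),np.uint8); H[:360]=crop(w,245,175,180,90,4); H[360:,:480]=crop(b,250,190,120,60,4); cv2.imwrite("pics/c6.png",H)
E
```

```text
[ 0.63050838 -0.14714503  0.12946613] [7.56998296 4.82037746 0.84421674]
-8.577808277669597 -40.41409995403636
```

View pics/c6.png

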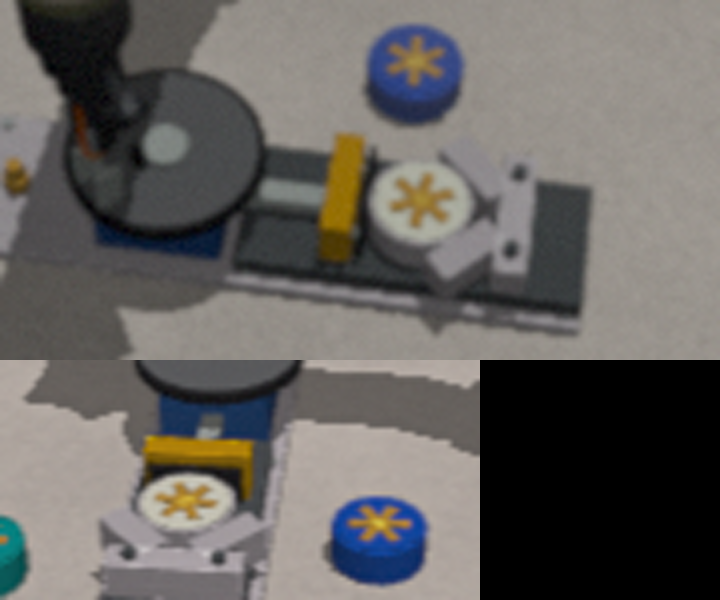

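The antenna (424,200) is wedged in the V with the jaw on it, and the tangential force is 8.6 N, about +3.5 N over free. I'll stop cranking. The hinge is now at −40°, so the jaws are already aligned. I'll release, go outside the handle, shut the fingers and push it over inward.

>>> {"api": "jog_arm", "payload": {
  "rows": [
    {"dx": 0, "dy": 0, "dz": 0, "wx": 0, "wy": 0, "wz": 0},
    {"dx": 0, "dy": 0, "dz": 0, "wx": 0, "wy": 0, "wz": 0},
    {"dx": 0, "dy": 0, "dz": 0, "wx": 0, "wy": 0, "wz": 0},
    {"dx": 0.0335, "dy": -0.0281, "dz": 0.01, "wx": 0, "wy": 0, "wz": 0},
    {"dx": 0.0335, "dy": -0.0281, "dz": 0.01, "wx": 0, "wy": 0, "wz": 0},
    {"dx": 0.0335, "dy": -0.0281, "dz": 0.01, "wx": 0, "wy": 0, "wz": 0},
    {"dx": 0.0335, "dy": -0.0281, "dz": 0.01, "wx": 0, "wy": 0, "wz": 0},
    {"dx": 0, "dy": 0, "dz": 0, "wx": 0, "wy": 0, "wz": 0}
  ],
  "gripper": -0.1
}}

```text
time_s: 16.95
position: [0.6569, -0.1715, 0.1372]
tool_rot: [0.329, 0.944, 0.0, 0.0]
ft_force: [-0.5, 0.4, -0.2]
width: 0.0472
```

>>> {"api": "jog_arm", "payload": {
  "rows": [
    {"dx": 0, "dy": 0, "dz": 0, "wx": 0, "wy": 0, "wz": 0},
    {"dx": 0, "dy": 0, "dz": 0, "wx": 0, "wy": 0, "wz": 0},
    {"dx": 0, "dy": 0, "dz": 0, "wx": 0, "wy": 0, "wz": 0},
    {"dx": 0, "dy": 0, "dz": 0, "wx": 0, "wy": 0, "wz": 0},
    {"dx": 0, "dy": 0, "dz": 0, "wx": 0, "wy": 0, "wz": 0}
  ],
  "gripper": 1
}}

```text
time_s: 17.45
position: [0.6559, -0.1702, 0.1373]
tool_rot: [0.328, 0.945, -0.0, 0.0]
ft_force: [0.5, 0.4, -0.7]
width: -0.0
```

>>> {"api": "jog_arm", "payload": {
  "rows": [
    {"dx": -0.0241, "dy": 0.0203, "dz": 0, "wx": 0, "wy": 0, "wz": 0},
    {"dx": -0.0241, "dy": 0.0203, "dz": 0, "wx": 0, "wy": 0, "wz": 0},
    {"dx": -0.023, "dy": 0.0193, "dz": 0, "wx": 0, "wy": 0, "wz": 0},
    {"dx": -0.023, "dy": 0.0193, "dz": 0, "wx": 0, "wy": 0, "wz": 0}
  ]
}}

```text
time_s: 17.85
position: [0.6371, -0.1543, 0.1378]
tool_rot: [0.328, 0.945, -0.0, 0.001]
ft_force: [1.1, -1.8, 1.3]
width: -0.0002
```

>>> {"api": "jog_arm", "payload": {
  "rows": [
    {"dx": -0.023, "dy": 0.0193, "dz": 0, "wx": 0, "wy": 0, "wz": 0},
    {"dx": -0.023, "dy": 0.0193, "dz": 0, "wx": 0, "wy": 0, "wz": 0},
    {"dx": -0.0181, "dy": 0.0152, "dz": -0.01, "wx": 0, "wy": 0, "wz": 0},
    {"dx": -0.0181, "dy": 0.0152, "dz": -0.014, "wx": 0, "wy": 0, "wz": 0},
    {"dx": -0.0181, "dy": 0.0152, "dz": -0.016, "wx": 0, "wy": 0, "wz": 0}
  ]
}}

```text
time_s: 18.35
position: [0.6168, -0.1372, 0.1291]
tool_rot: [0.328, 0.945, 0.0, -0.0]
ft_force: [0.2, 0.5, 2.7]
width: 0.0
```

>>> {"api": "jog_arm", "payload": {
  "rows": [
    {"dx": -0.0133, "dy": 0.0111, "dz": -0.0213, "wx": 0, "wy": 0, "wz": 0},
    {"dx": -0.0133, "dy": 0.0111, "dz": -0.0213, "wx": 0, "wy": 0, "wz": 0},
    {"dx": -0.0133, "dy": 0.0111, "dz": -0.0213, "wx": 0, "wy": 0, "wz": 0},
    {"dx": -0.0072, "dy": 0.006, "dz": -0.018, "wx": 0, "wy": 0, "wz": 0},
    {"dx": -0.0072, "dy": 0.006, "dz": -0.018, "wx": 0, "wy": 0, "wz": 0}
  ]
}}

```text
time_s: 18.85
position: [0.6059, -0.1284, 0.1088]
tool_rot: [0.328, 0.945, 0.0, -0.0]
ft_force: [-0.7, -0.3, 1.7]
width: 0.0001
```

>>> {"api": "jog_arm", "payload": {
  "rows": [
    {"dx": -0.0084, "dy": 0.0071, "dz": -0.017, "wx": 0, "wy": 0, "wz": 0},
    {"dx": -0.0084, "dy": 0.0071, "dz": -0.017, "wx": 0, "wy": 0, "wz": 0},
    {"dx": 0, "dy": 0, "dz": 0, "wx": 0, "wy": 0, "wz": 0}
  ]
}}

```text
time_s: 19.15
position: [0.6027, -0.1256, 0.1021]
tool_rot: [0.328, 0.945, -0.0, -0.0]
ft_force: [-0.5, 0.2, 0.0]
width: -0.0002
```

Now I'll press straight down until the rest pushes back.

>>> {"api": "jog_arm", "payload": {
  "rows": [
    {"dx": 0, "dy": 0, "dz": -0.006, "wx": 0, "wy": 0, "wz": 0},
    {"dx": 0, "dy": 0, "dz": 0, "wx": 0, "wy": 0, "wz": 0}
  ]
}}

```text
time_s: 19.35
position: [0.6029, -0.1254, 0.1017]
tool_rot: [0.328, 0.945, 0.0, -0.0]
ft_force: [-1.7, 0.8, 4.4]
width: -0.0001
```

>>> {"api": "jog_arm", "payload": {
  "rows": [
    {"dx": 0, "dy": 0, "dz": -0.006, "wx": 0, "wy": 0, "wz": 0},
    {"dx": 0, "dy": 0, "dz": 0, "wx": 0, "wy": 0, "wz": 0}
  ]
}}

```text
time_s: 19.55
position: [0.6033, -0.1249, 0.1013]
tool_rot: [0.328, 0.945, 0.0, 0.0]
ft_force: [-4.2, 1.4, 10.5]
width: 0.0
```

>>> {"api": "jog_arm", "payload": {
  "rows": [
    {"dx": 0, "dy": 0, "dz": -0.005, "wx": 0, "wy": 0, "wz": 0},
    {"dx": 0, "dy": 0, "dz": 0, "wx": 0, "wy": 0, "wz": 0}
  ]
}}

```text
time_s: 19.75
position: [0.6035, -0.1246, 0.101]
tool_rot: [0.328, 0.945, 0.001, 0.001]
ft_force: [-6.1, 3.3, 14.9]
width: 0.0002
```

Firm at 0.101 m, the same height as contact on the originally folded handle. I'll lift clear and check.

>>> {"api": "jog_arm", "payload": {
  "rows": [
    {"dx": 0, "dy": 0, "dz": 0.02, "wx": 0, "wy": 0, "wz": 0},
    {"dx": 0, "dy": 0, "dz": 0.08, "wx": 0, "wy": 0, "wz": 0},
    {"dx": 0, "dy": 0, "dz": 0.15, "wx": 0, "wy": 0, "wz": 0},
    {"dx": 0, "dy": 0, "dz": 0.2, "wx": 0, "wy": 0, "wz": 0},
    {"dx": 0, "dy": -0.1, "dz": 0.2, "wx": 0, "wy": 0, "wz": 0},
    {"dx": 0, "dy": -0.15, "dz": 0.2, "wx": 0, "wy": 0, "wz": 0},
    {"dx": 0, "dy": -0.15, "dz": 0.15, "wx": 0, "wy": 0, "wz": 0},
    {"dx": 0, "dy": 0, "dz": 0, "wx": 0, "wy": 0, "wz": 0},
    {"dx": 0, "dy": 0, "dz": 0, "wx": 0, "wy": 0, "wz": 0}
  ]
}}

```text
time_s: 20.65
position: [0.6029, -0.2061, 0.2998]
tool_rot: [0.329, 0.944, 0.0, 0.0]
ft_force: [-0.3, -0.7, 0.5]
width: 0.0001
```

```bash
python3 - <<'E'
from h import *
s=sensors.get_state(); print(s["time_s"],s["position"],s["ft_force"])
p=optics.camera_params("wrist"); w=optics.get_image("wrist"); a=optics.get_image("scene"); b=optics.get_image("side")
H=np.zeros((600,800,3),np.uint8); H[:360,:560]=crop(a,255,175,140,90,4); H[360:,:480]=crop(b,250,170,120,60,4); H[360:,490:]=cv2.resize(w[:,:,::-1],(310,194))[:240] if 0 else 0
ww=crop(w,200,0,310,240,1); H[360:,490:]=ww; cv2.imwrite("pics/c7.png",H)
c=np.array([.584,-.110]);f=np.radians(-40.2);u=np.array([np.cos(f),np.sin(f)])
pt=lambda r,z:np.r_[c+u*r,z]
for n,fx in(("wrist",lambda q:q-[200,0]+[490,360]),("scene",lambda q:(q-[255,175])*4),("side",lambda q:(q-[250,170])*4+[0,360])):
    print(n,[fx(w2pix(n,pt(r,.117),p if n=="wrist" else None)).round(0).tolist() for r in(60,38,-18)])
E
```

```text
20.65 [ 0.60288671 -0.20612405  0.29977573] [-0.31601385 -0.69666765  0.49112148]
wrist [[566.0, 1828.0], [567.0, 1809.0], [554.0, 1987.0]]
scene [[7295.0, -3985.0], [7843.0, -4299.0], [4804.0, -2557.0]]
side [[-1060.0, -409.0], [-1038.0, -396.0], [-1248.0, -528.0]]
```

View pics/c7.png

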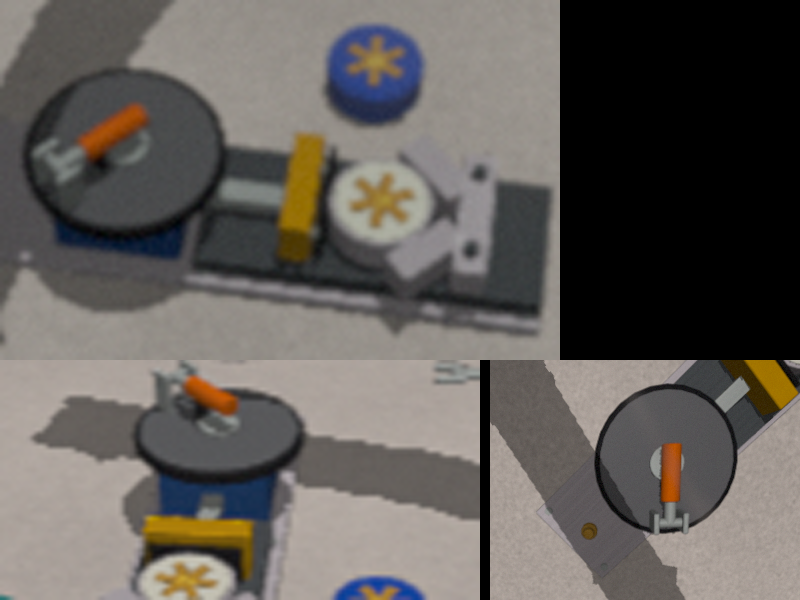

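The handle lies folded on the wheel: hinge (60,155), sleeve (85,150) to (142,112) in the scene crop. The antenna is clamped in the V. My projection used millimetres by mistake, so I'll redo it for several fold angles.

```bash
python3 - <<'E'
from h import *
f=np.radians(-40.2);u=np.array([np.cos(f),np.sin(f),0]);z=np.array([0,0,1.]);Hh=np.array([.584,-.110,.117])+.06*u
fx={"wrist":lambda q:q-[200,0]+[490,360],"scene":lambda q:(q-[255,175])*4,"side":lambda q:(q-[250,170])*4+[0,360]}
for th in(0,.15,.3):
  d=-u*np.cos(th)+z*np.sin(th)
  print(th,[(n,[fx[n](w2pix(n,Hh+d*r)).round(0).tolist() for r in(0,.022,.078)]) for n in fx])
E
```

```text
0 [('wrist', [[665.0, 524.0], [666.0, 502.0], [671.0, 444.0]]), ('scene', [[51.0, 161.0], [76.0, 147.0], [139.0, 111.0]]), ('side', [[178.0, 374.0], [192.0, 383.0], [229.0, 407.0]])]
0.15 [('wrist', [[665.0, 524.0], [667.0, 503.0], [673.0, 444.0]]), ('scene', [[51.0, 161.0], [76.0, 145.0], [137.0, 103.0]]), ('side', [[178.0, 374.0], [192.0, 380.0], [228.0, 395.0]])]
0.3 [('wrist', [[665.0, 524.0], [667.0, 504.0], [675.0, 447.0]]), ('scene', [[51.0, 161.0], [75.0, 143.0], [134.0, 96.0]]), ('side', [[178.0, 374.0], [191.0, 377.0], [226.0, 383.0]])]
```

The observed ends, scene (142,112) and side (232,405), match fold angle 0: predicted (139,111) and (229,407). Handing in.

```bash
python3 -c "
from workcell import workorder
print(workorder.job_done())"
```

```text
the job is handed in; nothing more can be done
None
```

The antenna is clamped in the V stop, the handle is folded back on its rest, and the job was handed in at about 20.8 s with the arm well clear. No verdict is reported, so this rests on my own checks.

- **Raising the handle:** The gripped lift stopped at about 70–75°, because the handle slipped towards the edge of the pads. I then pushed it with the shut fingers. It stood at the stop with 13 N on it and no further movement.
- **Cranking:** I turned the wheel about 3.17 rad clockwise. Running free took about 5 N at the handle, and the last reading was 8.6 N. That is about 3.5 N over free, or roughly 17 N at the jaw.
- **Folding down:** I pushed the handle over and pressed it onto its rest with about 15 N. The contact height matched the one measured before it was raised.
- **Last checks:** The final pictures show the antenna in the V with the jaw against it. The handle's ends are within about 3 pixels of where a fully folded handle should appear in the enlarged scene and side crops. The wrist force is near zero, and nothing I could see around the clamp had moved.

**What disagreed:** The fingertips were about 22–25 mm higher than the reported tool position implied. My first attempt to grip the handle therefore closed on top of the sleeve with about 6 N, which did no visible harm. I corrected the height using the pictures and the force readings.

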